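Reload the analyser's reagent tray in reverse order

ROBOT

A 6-joint arm with a two-finger parallel gripper is mounted at the origin on the work surface. World frame = base frame: x ahead of the robot, y to its left, z up, the work surface at z = 0. Lengths are in mm, angles in degrees, forces in N, time in s.
With the tool pointing down it reaches from about 325 to 850 mm from the base axis. Payload 4.4 kg.
Tool frame: the origin (TCP) lies midway between the tips of the shut fingers; the grasp point (between the pads) lies 19 mm behind it; z points along the fingers, y is the line along which they close (so a half turn about z gives the same grasp; the last joint's range is limited). The gripper opens to 94 mm and grips with 3 to 60 N. Pads are 16 mm wide; open, the fingers measure 119 mm over their backs; the gripper's body (75 mm by 177 mm) begins 78 mm behind the grasp point.
Start: joints at [-72.221, 11.837, 88.321, -0, 79.842, -8.623], TCP at [255.671, -515.033, 170.047] pointing down, gripper open.
Joint ranges: [-156.59, 156.59], [-49.26, 127.26], [12.9, 141.05], [-63.56, 243.56], [4.71, 150.69], [-161.64, 161.64]. Speed limits (degrees/s): [159.86, 159.86, 180, 180, 180, 180].

INTERFACE

Orientations are given as [roll, pitch, yaw] about the fixed x, y, z axes, in that order (R = Rz(yaw) Ry(pitch) Rx(roll)).
In Python, from plant import env, imaging gives the robot as it stands.
- The arm moves only by the tool move_arm, never from a script. Its argument "commands" is one flat list of numbers, 4 for each row, row after row: the shift along the tool's x, y, z in mm, then the turn about the tool's z in rad. A call has 1 to 12 rows; each row shifts and turns the commanded pose from where the row before left it, along the tool's axes as they then stand; what a row does not reach is not made up. A row lasts 1/12 s, in which the tool goes at most 41.7 mm and 7.16 degrees, less where a joint would pass 70% of its speed; a pose out of reach is approached as far as the arm can. A call is refused whole if a number of a shift passes 41.7 or a number of a turn 0.125, either way. A call with a gripper value outside its range is refused whole. "fingers" is the closure, from 0 (fully open) to 1 (shut), set as the call begins (left out, the last holds). The fingers move at their own pace and stop on an object; the grip force is fixed at half the most. Time passes only in rows, so rows that do not move let the fingers close. It gives the time, the measured TCP pose, the force, the opening and the grip force at its end, in the units of the state.
- env.observe(): the state, without advancing time (a new reading comes with each control period).
- imaging.camera(name): name is "side" or "top"; returns a dict with "color" (384x512x3 uint8, blue, green, red), "range_z" (384x512 float32, mm along the optical axis (not along the pixel's ray), 0 where there is no reading), "K" (3x3 intrinsics, pixels), "position" and "rotation" of the camera in the world. Camera axes: x right, y down, z forward; pixel columns grow to the right and rows downward; lengths in mm; the calibration is good to about 2 mm. A picture is of the moment at which its call begins.
- env.close_job(): hands the job in; it is judged then, once.
Trained networks look in the newest picture that a camera, given by its name, has taken for a name from the list of things; names that differ only in an ending like _2 or _b are one class to them, and where a whole thing is asked for, a point or a joint stands for the part that bears it (a point fixed in the world has none). Each returns a list of dicts, best first, with "score" (0 to 1); they miss things now and then, are a little off and sometimes report something else, mostly with a low value. They report only what shows in the picture. A call takes as long as a camera call. They do not tell look-alikes from the thing itself.
- imaging.cut_out(target, camera): "pixels" (384x512 bool, what is visible of it) and "position" ([column, row] in pixels, amid what is visible of it).
The state is a dict: "time_s": time; "joint_positions": joint angles; "joint_velocities": joint speeds; "joint_efforts": joint torques, N m; "position": TCP position; "orientation": TCP orientation; "wrist_force": force on the tool from outside, world axes, zero at the start; "ft_torque": the same for the moment, N m; "width": finger opening in mm; "finger_force": force on a finger pad.
Only numpy, scipy, OpenCV 4.12 (cv2) and the standard library are available. Lean on these libraries where they do the work, as an engineer would, in place of code of your own. Each camera call takes 0.05 s, during which the arm holds its last target. There are 200 camera calls.

TASK

Move the four brown reagent bottles from the grey carrier into the steel analyser tray, one to each bay, in reverse order: the bottle that stood at the left end of its row, as seen from the robot, goes to the right end of the tray, and so on down the row. Keep every bottle upright, set each one down on the floor of its bay rather than dropping it, and leave them all standing still and let go.

Things in the scene. Friction and masses are not known exactly. Their poses are not given: they have to be found in the camera images.
- bottle_tall: Tall slim reagent bottle, 100 mm high: round body 32 mm in diameter up to 76 mm, then a shoulder and a cap 23 mm in diameter from 84 mm to the top. 110 g. Brown glass, paper label, purple cap; loose. Origin: centre of underside, z up. Starts within 5 mm of its cup's centre, underside 9 mm above the table. Mass varies by a quarter.
- bottle_square: Square reagent bottle, 84 mm high: body 34 x 34 mm (faces along its own x and y) up to 62 mm, then a cap 26 mm in diameter from 68 mm to the top. Starts turned up to 0.15 rad from the carrier's axes. 120 g. Brown glass, paper label, purple cap; loose. Origin: centre of underside, z up. Starts within 5 mm of its cup's centre, underside 9 mm above the table. Mass varies by a quarter.
- bottle_dropper: Dropper bottle, 96 mm high: round body 34 mm in diameter up to 54 mm, collar 22 mm in diameter from 60 to 72 mm, then a thin pointed nozzle to the top. 80 g. Brown glass, paper label, purple cap; loose. Origin: centre of underside, z up. Starts within 5 mm of its cup's centre, underside 9 mm above the table. Mass varies by a quarter.
- bottle_jar: Squat jar, 62 mm high: round, 43 mm in diameter over its whole height, the upper 16 mm being its lid. 120 g. Brown glass, paper label, purple cap; loose. Origin: centre of underside, z up. Starts within 5 mm of its cup's centre, underside 9 mm above the table. Mass varies by a quarter.
- cup_tall: White square cup, fixed on the carrier, in which the tall bottle stands at the start; it stays and so marks that bottle's old place. The four look alike: 62 x 60 mm, rim 16 mm above the cup's origin, floor and walls 3 mm. Origin: centre of underside, 6 mm above the table; axes as the carrier's. Which cup is where in the row changes from start to start.
- cup_square: White square cup, fixed on the carrier, in which the square bottle stands at the start; it stays and so marks that bottle's old place. The four look alike: 62 x 60 mm, rim 16 mm above the cup's origin, floor and walls 3 mm. Origin: centre of underside, 6 mm above the table; axes as the carrier's. Which cup is where in the row changes from start to start.
- cup_dropper: White square cup, fixed on the carrier, in which the dropper bottle stands at the start; it stays and so marks that bottle's old place. The four look alike: 62 x 60 mm, rim 16 mm above the cup's origin, floor and walls 3 mm. Origin: centre of underside, 6 mm above the table; axes as the carrier's. Which cup is where in the row changes from start to start.
- cup_jar: White square cup, fixed on the carrier, in which the squat jar stands at the start; it stays and so marks that bottle's old place. The four look alike: 62 x 60 mm, rim 16 mm above the cup's origin, floor and walls 3 mm. Origin: centre of underside, 6 mm above the table; axes as the carrier's. Which cup is where in the row changes from start to start.
- carrier: Grey plastic carrier, fixed, left or right of the table's middle, the tray on the other side: board 82 x 262 x 6 mm under a row of four white cups, thin end tabs 26 mm high. Origin: centre of underside, on the table; y along the row to the robot's left, x away from the robot (yaw up to 0.35 rad). Cup places: x = 0, y = +93, +31, -31, -93 mm.
- tray: Steel tray, fixed, empty, 68 x 252 mm, a row of four open bays. Origin: centre of underside, on the table; y along the row to the robot's left, x away from the robot (yaw up to 0.35 rad). Bay centres: x = 0, y = +93, +31, -31, -93 mm; inside 60 (x) by 58 mm (y), floor 6 mm and rims 22 mm above the table, walls 4 mm. Thin bow handle on the -x side, to 51 mm from centre, 17 mm high.
Mind the look-alikes: they are no part of the job. Leave any green look-alike of the bottle_tall alone.

How it is judged (in metres and radians):
At the end, for the whole second after the job is handed in: Each bottle stands in the tray bay that mirrors its old place (cup at carrier y: bay at tray -y), within 16 mm along and 18 mm across the row, underside below 11 mm over the tray underside (on the bay floor), within 0.12 rad of upright, slower than 0.02 m/s and 0.2 rad/s (((y of cup_tall in the frame of carrier between 0.073 and 0.113 m and y of bottle_tall in the frame of tray between -0.109 and -0.077 m) or (y of cup_tall in the frame of carrier between 0.011 and 0.051 m and y of bottle_tall in the frame of tray between -0.047 and -0.015 m) or (y of cup_tall in the frame of carrier between -0.051 and -0.011 m and y of bottle_tall in the frame of tray between 0.015 and 0.047 m) or (y of cup_tall in the frame of carrier between -0.113 and -0.073 m and y of bottle_tall in the frame of tray between 0.077 and 0.109 m)) and x of bottle_tall in the frame of tray between -0.018 and 0.018 m and z of each of bottle_tall, bottle_square, bottle_dropper, bottle_jar in the frame of tray below 0.011 m and angle between each of bottle_tall, bottle_square, bottle_dropper, bottle_jar's own z axis and vertical below 0.12 rad and linear speed of each of bottle_tall, bottle_square, bottle_dropper, bottle_jar below 0.02 m/s and angular speed of each of bottle_tall, bottle_square, bottle_dropper, bottle_jar below 0.2 rad/s and ((y of cup_square in the frame of carrier between 0.073 and 0.113 m and y of bottle_square in the frame of tray between -0.109 and -0.077 m) or (y of cup_square in the frame of carrier between 0.011 and 0.051 m and y of bottle_square in the frame of tray between -0.047 and -0.015 m) or (y of cup_square in the frame of carrier between -0.051 and -0.011 m and y of bottle_square in the frame of tray between 0.015 and 0.047 m) or (y of cup_square in the frame of carrier between -0.113 and -0.073 m and y of bottle_square in the frame of tray between 0.077 and 0.109 m)) and x of bottle_square in the frame of tray between -0.018 and 0.018 m and ((y of cup_dropper in the frame of carrier between 0.073 and 0.113 m and y of bottle_dropper in the frame of tray between -0.109 and -0.077 m) or (y of cup_dropper in the frame of carrier between 0.011 and 0.051 m and y of bottle_dropper in the frame of tray between -0.047 and -0.015 m) or (y of cup_dropper in the frame of carrier between -0.051 and -0.011 m and y of bottle_dropper in the frame of tray between 0.015 and 0.047 m) or (y of cup_dropper in the frame of carrier between -0.113 and -0.073 m and y of bottle_dropper in the frame of tray between 0.077 and 0.109 m)) and x of bottle_dropper in the frame of tray between -0.018 and 0.018 m and ((y of cup_jar in the frame of carrier between 0.073 and 0.113 m and y of bottle_jar in the frame of tray between -0.109 and -0.077 m) or (y of cup_jar in the frame of carrier between 0.011 and 0.051 m and y of bottle_jar in the frame of tray between -0.047 and -0.015 m) or (y of cup_jar in the frame of carrier between -0.051 and -0.011 m and y of bottle_jar in the frame of tray between 0.015 and 0.047 m) or (y of cup_jar in the frame of carrier between -0.113 and -0.073 m and y of bottle_jar in the frame of tray between 0.077 and 0.109 m)) and x of bottle_jar in the frame of tray between -0.018 and 0.018 m); the robot touches nothing.
It fails at once if a bottle is tipped more than 0.8 rad from upright (angle between any of bottle_tall, bottle_square, bottle_dropper, bottle_jar's own z axis and vertical above 0.8 rad).
It fails at once if a bottle is dropped: faster than 0.75 m/s with no finger on it, a fall of about 30 mm ((linear speed of bottle_tall above 0.75 m/s and contact force between the fingers and bottle_tall below 0.05 N) or (linear speed of bottle_square above 0.75 m/s and contact force between the fingers and bottle_square below 0.05 N) or (linear speed of bottle_dropper above 0.75 m/s and contact force between the fingers and bottle_dropper below 0.05 N) or (linear speed of bottle_jar above 0.75 m/s and contact force between the fingers and bottle_jar below 0.05 N)).
It also fails if it takes over 117 s, if anything falls off the work surface, if the arm or the gripper's body presses on something with over 40 N, if the wrist force passes 120 N, or if a joint passes its speed limit or range.

## Working session

There is one attempt and no reset: what is moved stays moved. The work goes in short steps, Python scripts to look and compute and a tool call to move; the robot and the scene stay as the last step left them, time stands still between calls to the robot, and variables do not carry over. Pictures are saved under pics/ and viewed, at most 14 in all, crops included, and the job is handed in when it is done.

Besides the shell and the picture viewer there is one more tool, called after "Request:" as name(argument=value, ...), one argument or row to a line, values as JSON. move_arm: Moves the arm, as the interface text tells. Its arguments: {"type":"object","properties":{"commands":{"type":"array","items":{"type":"number"}},"fingers":{"type":"number"}},"required":["commands"]}

```bash
mkdir -p pics && ls
cat > h.py <<'E'
import numpy as np, cv2
from plant import env, imaging
def world(c, mask=None):
    z=c["range_z"].astype(float); K=np.array(c["K"]); v,u=np.indices(z.shape)
    p=np.stack([(u-K[0,2])/K[0,0]*z,(v-K[1,2])/K[1,1]*z,z],-1)
    w=p@np.array(c["rotation"]).T+np.array(c["position"])
    w[z<=0]=np.nan
    return w
E
python3 - <<'E'
from h import *
print(env.observe())
for n in("top","side"):
    c=imaging.camera(n); cv2.imwrite(f"pics/{n}0.png",c["color"]); w=world(c)
    print(n,c["position"],np.round(c["rotation"],3).tolist(),c["K"])
    for t in ["bottle_tall","bottle_square","bottle_dropper","bottle_jar","carrier","tray","cup_tall"]:
        for d in imaging.cut_out(t,n)[:5]:
            m=d["pixels"]; q=w[m]; q=q[~np.isnan(q[:,0])]
            if len(q): print(t,round(d["score"],2),np.round(d["position"]),m.sum(),"med",np.round(np.median(q,0)),"lo",np.round(np.percentile(q,2,0)),"hi",np.round(np.percentile(q,98,0)))
E
```

```text
pics
{'time_s': 0.0, 'joint_positions': array([-7.22206580e+01,  1.18832233e+01,  8.84027491e+01, -2.03971633e-04,
        7.98408256e+01, -8.62338001e+00]), 'joint_velocities': array([ 0.11578138,  0.09687099,  0.00709674, -0.12883984,  0.07548814,
        0.01353512]), 'joint_efforts': array([ 1.36851017e-03, -3.70883703e+01, -2.81413203e+01,  6.97999564e-02,
        3.61848052e-02, -1.74371157e-04]), 'position': array([ 255.40749028, -514.19489131,  168.91802683]), 'orientation': array([-1.79874605e+02, -1.88135140e-02,  2.64027376e+01]), 'wrist_force': array([ 0.39401235, -0.03783814,  0.77749777]), 'ft_torque': array([ 0.01965517, -0.00768226, -0.02598466]), 'finger_force': 0.0, 'width': 94.17751842222857}Traceback (most recent call last):
  File "<stdin>", line 4, in <module>
  File "h.py", line 6, in world
    w=p@np.array(c["rotation"]).T+np.array(c["position"])
      ~~~~~~~~~~~~~~~~~~~~~~~~~~~^~~~~~~~~~~~~~~~~~~~~~~~
ValueError: operands could not be broadcast together with shapes (384,512) (3,)
```

```bash
sed -i 's/^import numpy.*/&\nfrom scipy.spatial.transform import Rotation as Ro/; s/np.array(c\["rotation"\]).T/Ro.from_euler("xyz",c["rotation"],degrees=True).as_matrix().T/' h.py
python3 - <<'E'
from h import *
for n in("top","side"):
    c=imaging.camera(n); cv2.imwrite(f"pics/{n}0.png",c["color"]); w=world(c)
    print(n,c["position"],np.round(c["rotation"],3).tolist(),c["K"])
    for t in ["bottle_tall","bottle_square","bottle_dropper","bottle_jar","carrier","tray","cup_tall"]:
        for d in imaging.cut_out(t,n)[:5]:
            m=d["pixels"]; q=w[m]; q=q[~np.isnan(q[:,0])]
            if len(q): print(t,round(d["score"],2),np.round(d["position"]),m.sum(),"med",np.round(np.median(q,0)),"lo",np.round(np.percentile(q,2,0)),"hi",np.round(np.percentile(q,98,0)))
E
```

```text
top [449.43851381  13.27463119 834.82891452] [-175.365, 0.346, -88.471] [[357.14361349   0.         251.29522801]
 [  0.         357.14361349 188.75681585]
 [  0.           0.           1.        ]]
bottle_tall 0.59 [198. 183.] 242 med [515. 128.  91.] lo [504. 117.  18.] hi [534. 145. 112.]
bottle_tall 0.57 [167. 232.] 272 med [418. 193.  80.] lo [403. 185.   4.] hi [432. 209. 104.]
bottle_tall 0.48 [197. 230.] 215 med [419. 130.  84.] lo [404. 121.  19.] hi [431. 146. 103.]
bottle_square 0.7 [116. 171.] 415 med [548. 306.  72.] lo [532. 298.  16.] hi [566. 328.  97.]
bottle_dropper 0.73 [173. 179.] 270 med [528. 186.  67.] lo [515. 175.  11.] hi [553. 209. 107.]
bottle_jar 0.73 [147. 173.] 443 med [533. 247.  72.] lo [515. 233.  17.] hi [554. 273.  75.]
carrier 0.78 [170. 191.] 924 med [523. 209.   8.] lo [481.  91.   5.] hi [588. 357.  28.]
carrier 0.31 [125. 175.] 362 med [534. 313.  12.] lo [516. 285.   8.] hi [580. 348.  25.]
tray 0.66 [359. 200.] 3542 med [ 491. -224.    7.] lo [ 448. -349.    2.] hi [ 526. -103.   24.]
cup_tall 0.89 [207. 188.] 404 med [513. 123.  11.] lo [49
[... 667 characters left out ...]
lo [530. 307.  12.] hi [564. 338.  92.]
bottle_dropper 0.58 [198. 228.] 361 med [524. 202.  56.] lo [513. 179.  10.] hi [543. 212.  99.]
bottle_dropper 0.58 [190. 260.] 289 med [516. 269.  11.] lo [503. 233.   2.] hi [569. 293.  23.]
bottle_jar 0.79 [182. 245.] 528 med [526. 264.  58.] lo [513. 225.   7.] hi [553. 279.  71.]
bottle_jar 0.67 [295. 146.] 1598 med [ 489. -216.    6.] lo [ 444. -346.   -3.] hi [525. -96.  21.]
carrier 0.85 [197. 261.] 637 med [505. 261.   4.] lo [478.  97.  -2.] hi [576. 363.  25.]
tray 0.69 [294. 148.] 1611 med [ 488. -218.    6.] lo [ 443. -346.   -4.] hi [525. -97.  21.]
cup_tall 0.6 [228. 226.] 233 med [501. 139.   9.] lo [486. 109.   4.] hi [548. 168.  21.]
```

View pics/top0.png

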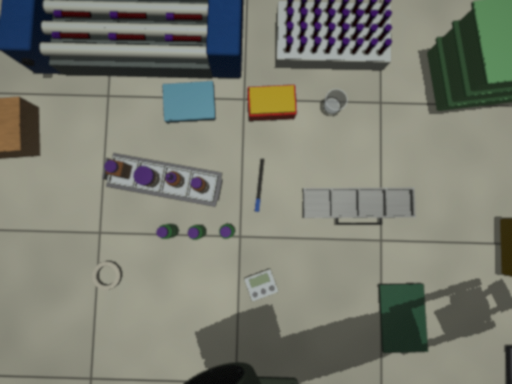

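View pics/side0.png

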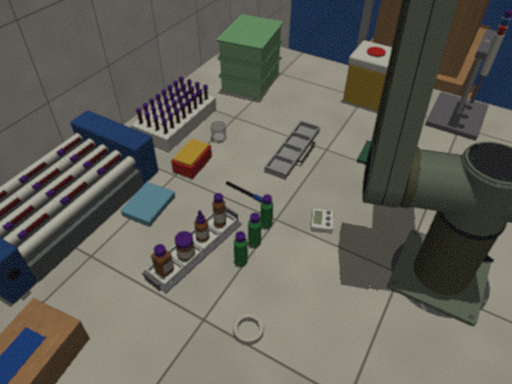

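Top view: the row runs left to right square (116,170), jar (147,175), dropper (174,179) and tall (200,184), with green look-alikes at row 231 and the tray spanning columns 303–413. The side view agrees. Now for precise poses.

```bash
cat >> h.py <<'E'
def caps(c,names,n):
    w=world(c); out={}
    hsv=cv2.cvtColor(c["color"],cv2.COLOR_BGR2HSV)
    for t in names:
        for d in imaging.cut_out(t,n)[:3]:
            q=w[d["pixels"]]; q=q[~np.isnan(q[:,0])]
            if len(q)<50: continue
            top=np.percentile(q[:,2],95); s=q[q[:,2]>top-7]
            lo=np.percentile(s,5,0);hi=np.percentile(s,95,0)
            b=q[(q[:,2]>25)&(q[:,2]<60)]
            print(n,t,round(d["score"],2),"top",np.round((lo+hi)/2,1),"size",np.round(hi-lo),"mean",np.round(s.mean(0),1),"ztop",round(top),"body",np.round(np.median(b,0)) if len(b) else None)
def rayplane(c,uv,z):
    K=np.array(c["K"]);R=Ro.from_euler("xyz",c["rotation"],degrees=True).as_matrix()
    r=np.c_[(uv-[K[0,2],K[1,2]])/[K[0,0],K[1,1]],np.ones(len(uv))]@R.T
    p=np.array(c["position"]); return p+r*((z-p[2])/r[:,2])[:,None]
E
python3 - <<'E'
from h import *
N=["bottle_tall","bottle_square","bottle_dropper","bottle_jar"]
for n in("top","side"):
    c=imaging.camera(n); caps(c,N,n); w=world(c)
    m=imaging.cut_out("tray",n)[0]["pixels"].astype(np.uint8)
    mo=cv2.morphologyEx(m,cv2.MORPH_OPEN,np.ones((9,9),np.uint8)) if n=="top" else m
    cn=max(cv2.findContours(mo,0,1)[0],key=cv2.contourArea)[:,0].astype(float)
    P=rayplane(c,cn,22); print("tray contour z22",cv2.minAreaRect(P[:,:2].astype(np.float32)))
    q=w[m>0]; q=q[q[:,2]>14]; print("rim pts",len(q),cv2.minAreaRect(q[:,:2].astype(np.float32)), np.percentile(q[:,2],[50,95]))
    f=w[cv2.erode(m,np.ones((3,3)))>0]; print('floor',np.percentile(f[:,2],[10,25,50]))
    # white cups: cut_out each
    for t in ["cup_tall"]:
        for d in imaging.cut_out(t,n):
            print(t,round(d["score"],2),np.round(d["position"],1),np.round(rayplane(c,np.array([d["position"]]),12),1))
    # cups+carrier pts
    mm=imaging.cut_out("carrier",n)[0]["pixels"]
    q=w[mm]; q=q[(q[:,2]<30)]; print("carrier",cv2.minAreaRect(q[:,:2].astype(np.float32)))
    if n=="top": cv2.imwrite("pics/t1.png",cv2.resize(c["color"][140:250,90:250],None,fx=5,fy=5,interpolation=2))
E
```

```text
top bottle_tall 0.69 top [518.7 132.3 110.4] size [17. 17.  5.] mean [518.8 132.6 110.4] ztop 112 body [511. 120.  45.]
top bottle_tall 0.56 top [550.4 316.3  94.5] size [19. 21.  4.] mean [550.2 315.8  94.6] ztop 96 body [546. 301.  43.]
top bottle_tall 0.53 top [416.1 136.8 101. ] size [18. 18.  4.] mean [416.5 136.3 101.2] ztop 103 body [418. 123.  44.]
top bottle_square 0.72 top [518.5 131.9 110.3] size [17. 17.  4.] mean [518.4 132.1 110.4] ztop 112 body [512. 119.  49.]
top bottle_square 0.61 top [550.3 315.6  94.4] size [19. 20.  4.] mean [550.2 315.4  94.6] ztop 96 body [545. 301.  43.]
top bottle_square 0.42 top [529.1 193.7  22.4] size [62. 62.  7.] mean [529.1 192.2  23.4] ztop 25 body [527. 193.  26.]
top bottle_dropper 0.49 top [530.6 190.9 102.5] size [ 8.  8. 10.] mean [530.7 190.3 103.8] ztop 104 body [524. 178.  45.]
top bottle_jar 0.75 top [534.7 253.5  72.6] size [34. 34.  5.] mean [534.8 253.2  72.6] ztop 75 body [527. 236.  44.]
top bottle_jar 0.6 top [530.6 190.9 102.5] size [ 8.  8. 10.] mean [530.7 190.3 103.8] ztop 104 body [526. 178.  45.]
tray contour z22 (
[... 1054 characters left out ...]
29.2 196.6  94.6] size [ 8.  7. 16.] mean [528.7 197.3  94.5] ztop 93 body [520. 207.  45.]
side bottle_jar 0.93 top [532.5 259.4  67.8] size [35. 33.  6.] mean [532.4 259.6  68.1] ztop 70 body [520. 272.  43.]
tray contour z22 ((479.7954406738281, -209.02540588378906), (89.35204315185547, 273.563232421875), 2.8191564083099365)
rim pts 443 ((482.39398193359375, -223.28146362304688), (87.43152618408203, 257.61700439453125), 2.237075090408325) [17.69508611 21.03161603]
floor [nan nan nan]
cup_tall 0.66 [222.7 225. ] [[505.  140.1  12. ]]
cup_tall 0.44 [200.5 227.7] [[547.8 175.6  12. ]]
carrier ((516.8229370117188, 233.87557983398438), (272.1072692871094, 82.63630676269531), 73.06737518310547)
```

View pics/t1.png

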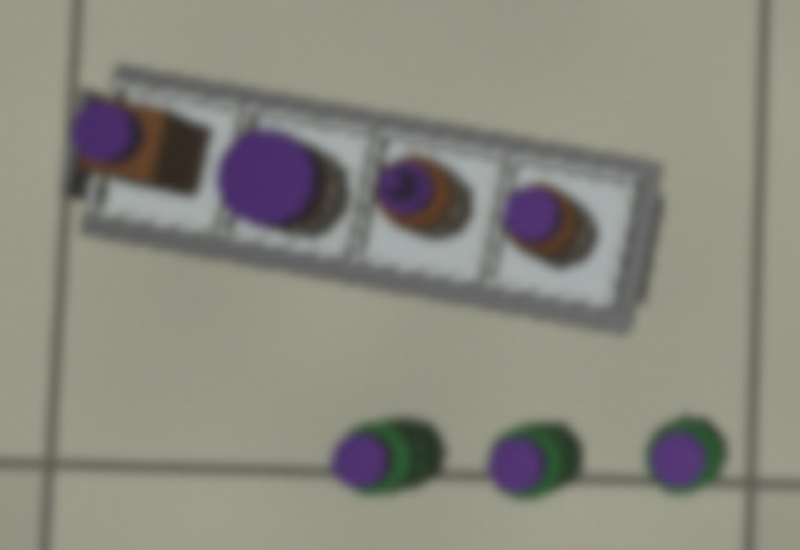

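Request:
move_arm(
  commands=[0,0,0,-0.118,0,0,0,-0.118,0,0,0,-0.118,0,0,0,-0.118,0,0,0,-0.118,0,0,0,-0.118,0,0,0,-0.118,0,0,0,-0.118,0,0,0,0,0,0,0,0],
  fingers=0.2,
)

```text
time_s: 2.48
position: [255.7, -515.0, 170.0]
orientation: [180.0, -0.0, 80.3]
wrist_force: [0.1, 1.1, 0.4]
width: 75.0
finger_force: 0.0
```

```bash
cat > go.py <<'E'
import sys; from h import *
# usage: go.py x y z yaw ; prints total tool-frame shift and turn
x,y,z,yaw=map(float,sys.argv[1:5]); s=env.observe(); R=Ro.from_euler("xyz",s["orientation"],degrees=True).as_matrix()
d=np.array([x,y,z])-s["position"]; a=s["orientation"][2]
print("now",s["time_s"],np.round(s["position"],1),np.round(s["orientation"],2),"w",round(s["width"],1),"F",np.round(s["wrist_force"],1),s["finger_force"])
print("shift",np.round(d@R,1),"turn",round(-np.radians((yaw-a+180)%360-180),3), "if turned first", np.round(d@Ro.from_euler("xyz",[180,0,yaw],degrees=True).as_matrix(),1))
E
python3 go.py 549 318.5 170 80.5
```

```text
now 2.4833 [ 255.7 -515.   170. ] [180.    -0.    80.32] w 75.0 F [0.1 1.1 0.4] 0.0
shift [8.710e+02 1.489e+02 1.000e-01] turn -0.003 if turned first [870.5 151.7   0. ]
```

Request:
move_arm(
  commands=[34.8,6,0,0,34.8,6,0,0,34.8,6,0,0,34.8,6,0,0,34.8,6,0,0,34.8,6,0,0,34.8,6,0,0,34.8,6,0,0,34.8,6,0,0,34.8,6,0,0,34.8,6,0,0,34.8,6,0,0],
)

```text
time_s: 3.48
position: [396.0, -113.5, 170.4]
orientation: [179.9, 0.0, 80.3]
wrist_force: [0.0, 0.1, -0.3]
width: 75.3
finger_force: 0.0
```

Request:
move_arm(
  commands=[34.8,6,0,0,34.8,6,0,0,34.8,6,0,0,34.8,6,0,0,34.8,6,0,0,34.8,6,0,0,34.8,6,0,0,34.8,6,0,0,34.8,6,0,0,34.8,6,0,0,34.8,6,0,0,34.8,6,0,0],
)

```text
time_s: 4.48
position: [536.0, 286.7, 170.0]
orientation: [180.0, 0.0, 80.3]
wrist_force: [0.6, -0.3, 0.2]
width: 75.3
finger_force: 0.0
```

Request:
move_arm(
  commands=[35,5,0,0,0,0,0,0,0,0,0,0,0,0,0,0],
)

```text
time_s: 4.82
position: [546.0, 318.1, 169.6]
orientation: [-180.0, 0.1, 80.4]
wrist_force: [0.5, -0.1, -0.7]
width: 75.1
finger_force: 0.0
```

```bash
python3 go.py 549 318.5 170 80.5
python3 - <<'E'
from h import *
c=imaging.camera("side"); cv2.imwrite("pics/s2.png",cv2.resize(c["color"][60:310,80:340],None,fx=2.3,fy=2.3))
E
```

```text
now 4.8167 [546.  318.1 169.6] [-1.7996e+02  6.0000e-02  8.0430e+01] w 75.1 F [ 0.5 -0.1 -0.7] 0.0
shift [ 0.9  2.9 -0.4] turn -0.001 if turned first [ 0.9  2.9 -0.4]
```

View pics/s2.png

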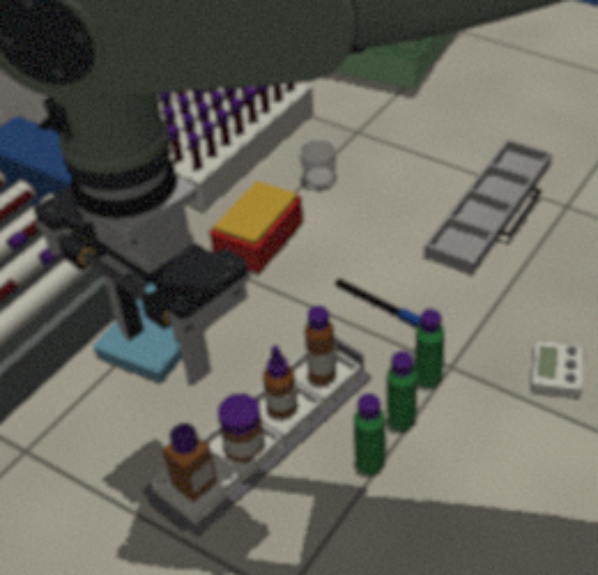

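Crop shows the gripper astride the square bottle (170,460) with fingertips at (135,330) and (195,375); all is clear to descend.

Request:
move_arm(
  commands=[1,3,25,0,0,0,25,0,0,0,25,0,0,0,25,0,0,0,20,0,0,0,15,0,0,0,0,0,0,0,0,0],
)

```text
time_s: 5.53
position: [548.8, 317.5, 34.6]
orientation: [-179.9, 0.1, 80.4]
wrist_force: [0.1, 0.9, 1.1]
width: 75.3
finger_force: 0.0
```

Request:
move_arm(
  commands=[0,0,0,0,0,0,0,0,0,0,0,0,0,0,0,0,0,0,0,0,0,0,0,0,0,0,0,0,0,0,0,0],
  fingers=1,
)

```text
time_s: 6.2
position: [550.1, 319.3, 36.0]
orientation: [179.9, -0.0, 80.5]
wrist_force: [-4.6, 0.0, 9.1]
width: 26.2
finger_force: 6.9
```

Request:
move_arm(
  commands=[0,0,0,0,0,0,0,0],
)

```text
time_s: 6.37
position: [550.0, 319.4, 35.9]
orientation: [179.9, -0.0, 80.5]
wrist_force: [-1.1, -0.2, 4.9]
width: 24.9
finger_force: 33.1
```

Run:
```python
from h import *
c=imaging.camera("side"); a=cv2.resize(c["color"][150:310,80:260],None,fx=2.2,fy=2.2)
c2=imaging.camera("top"); b=cv2.resize(c2["color"][100:260,70:250],None,fx=2.2,fy=2.2)
cv2.imwrite("pics/s3.png",np.hstack([a,b]))
caps(c,["bottle_square"],"side");caps(c2,["bottle_square"],"top")
```

```text
side bottle_square 0.9 top [550.  328.2  88.5] size [14. 10.  6.] mean [549.6 328.7  89.3] ztop 89 body [534. 332.  43.]
top bottle_square 0.93 top [550.4 316.   94.4] size [19. 21.  5.] mean [550.3 315.7  94.6] ztop 96 body [545. 301.  44.]
```

View pics/s3.png

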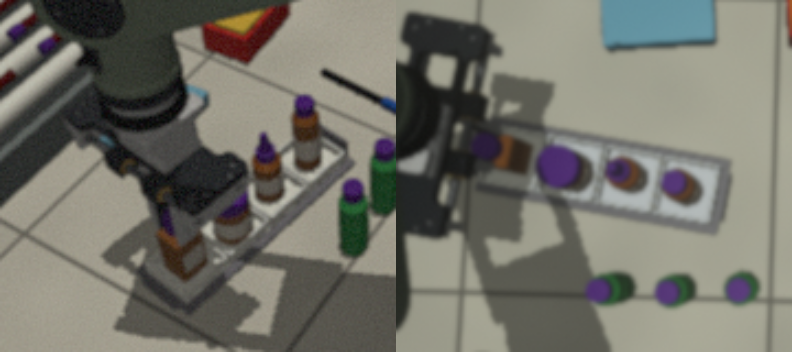

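Run:
```python
from h import *
s=env.observe(); print(s["position"],s["width"],s["finger_force"],s["wrist_force"])
R=Ro.from_euler("xyz",s["orientation"],degrees=True).as_matrix()
out=[]
for n,(r0,c0) in(("side",(195,115)),("top",(130,75))):
    c=imaging.camera(n); C=Ro.from_euler("xyz",c["rotation"],degrees=True).as_matrix(); im=cv2.resize(c["color"][r0:r0+90,c0:c0+75],None,fx=5.2,fy=5.2,interpolation=2)
    for p,col in (([0,0,0],(0,0,255)),([0,13,0],(0,255,255)),([0,-13,0],(0,255,255)),([0,0,-19],(0,255,0)),([0,0,-97],(255,255,0))):
        q=(s["position"]+R@np.array(p)-c["position"])@C; uv=(np.array(c["K"])@q/q[2])[:2]
        cv2.circle(im,tuple(int(round(k)) for k in (uv-[c0,r0])*5.2),3,col,-1)
    out.append(im)
    w=world(c); L=(w-s["position"])@R  # tool coords
    m=(abs(L[...,0])<9)&(abs(L[...,1])<60)
    for a in range(-100,40,10):
        k=m&(L[...,2]>=a)&(L[...,2]<a+10)
        if k.sum(): print(n,"tool z",a,k.sum(),"y",np.round(np.percentile(L[k][:,1],[2,25,50,75,98])),"col",np.median(c["color"][k],0))
cv2.imwrite("pics/z4.png",np.hstack(out))
```

```text
[549.99640705 319.39717034  35.96435348] 24.98433071171631 33.13104788051078 [-1.20453195 -0.49014975  5.56990856]
side tool z -90 1 y [-25. -25. -25. -25. -25.] col [68. 71. 73.]
side tool z -80 3 y [-27. -26. -25. -24. -24.] col [67. 71. 72.]
side tool z -70 13 y [-26.  11.  12.  12.  13.] col [24. 24. 26.]
side tool z -60 38 y [-26.  -2.   6.  10.  13.] col [51.5 24.  35. ]
side tool z -50 9 y [-26. -26. -25. -24.   7.] col [64. 68. 70.]
side tool z -40 5 y [-18.  -9.  -5.  -4.  11.] col [44. 55. 74.]
side tool z -30 19 y [-19. -18. -18. -17.   1.] col [31. 42. 56.]
side tool z -20 21 y [-19. -18. -18. -17. -15.] col [45. 55. 64.]
side tool z -10 21 y [-20. -19. -18. -18. -17.] col [71. 78. 81.]
side tool z 0 18 y [-20. -19. -18. -18. -17.] col [68.5 75.5 78.5]
side tool z 10 30 y [-35. -32. -19. -18. -17.] col [60.  69.  74.5]
side tool z 20 46 y [-36. -33. -21. -18. -17.] col [79. 85. 86.]
side tool z 30 119 y [-58. -49. -42. -27.  58.] col [72. 80. 81.]
top tool z -100 9 y [13. 13. 15. 17. 18.] col [39. 42. 43.]
top tool z -90 12 y [-21.   6.  15.  18.  24.] col [45.  47.5 47. ]
top tool z -80 23 y [-23. -17.  13.  18.  24.] col [49. 51. 50.]
top tool z -70 43 y [-24. -10.   2.  13.  23.] col [53. 33. 43.]
top tool z -60 85 y [-20.  -6.   1.   8.  21.] col [57. 29. 42.]
top tool z -50 18 y [-24. -18. -13.  13.  20.] col [45. 53. 59.]
top tool z -40 9 y [-18. -12.  -9.  13.  15.] col [38. 58. 79.]
top tool z -30 1 y [-16. -16. -16. -16. -16.] col [50. 65. 82.]
top tool z -20 2 y [-17. -17. -17. -17. -17.] col [58.5 70.  80.5]
top tool z -10 1 y [-17. -17. -17. -17. -17.] col [63. 71. 77.]
top tool z 10 25 y [-32. -31. -17.  28.  29.] col [85. 92. 90.]
top tool z 20 115 y [-41. -30. -20.  26.  38.] col [81. 90. 91.]
top tool z 30 123 y [-59. -50.  38.  50.  59.] col [79. 88. 88.]
```

View pics/z4.png

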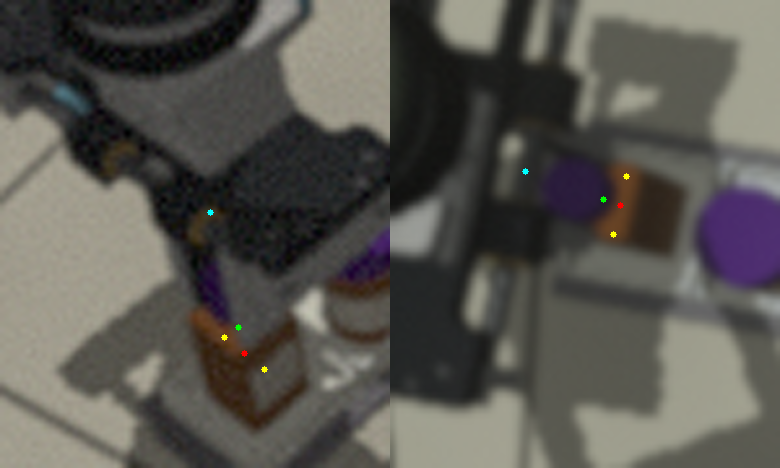

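The fingers are holding the cap rather than the body: the tips seem about 40 mm higher than the reported TCP. I'll open and measure them.

Request:
move_arm(
  commands=[0,0,0,0,0,0,0,0,0,0,0,0,0,0,0,0,0,0,0,0,0,0,0,0],
  fingers=0.2,
)

```text
time_s: 7.17
position: [548.6, 318.7, 34.1]
orientation: [-179.9, 0.1, 80.5]
wrist_force: [-0.4, -0.2, -0.8]
width: 61.6
finger_force: 0.0
```

```bash
cat > z.py <<'E'
from h import *
import sys
s=env.observe(); print(s["position"],s["orientation"],s["width"],s["finger_force"],s["wrist_force"],s["joint_positions"])
R=Ro.from_euler("xyz",s["orientation"],degrees=True).as_matrix()
for n in("side","top"):
    c=imaging.camera(n); w=world(c); L=(w-s["position"])@R
    for sg in (1,-1):
        Y=L[...,1]*sg
        m=(abs(L[...,0])<40)&(Y>25)&(Y<75)&(w[...,2]>30)
        for a in range(-120,40,10):
            k=m&(L[...,2]>=a)&(L[...,2]<a+10)
            if k.sum(): print(n,sg,"z",a,k.sum(),"x",np.round(np.percentile(L[k][:,0],[2,50,98])),"y",np.round(np.percentile(L[k][:,1],[2,50,98])),np.median(c["color"][k],0))
E
python3 z.py
```

```text
[548.62617839 318.74129508  34.07059934] [-1.79901120e+02  5.74091565e-02  8.04899723e+01] 61.61610196882702 0.0 [-0.35246483 -0.15590603 -0.82537267] [2.23456133e+01 2.66154361e+01 8.58919316e+01 3.70419301e-03
 6.76069186e+01 3.18542760e+01]
side 1 z -120 10 x [ 4.  7. 11.] y [30. 31. 32.] [63.5 65.  64.5]
side 1 z -110 9 x [-1.  2.  4.] y [30. 31. 33.] [51. 50. 50.]
side 1 z -100 19 x [-5. 11. 13.] y [29. 31. 40.] [59. 59. 60.]
side 1 z -90 18 x [-4. 11. 13.] y [29. 31. 40.] [60.5 64.  63.5]
side 1 z -80 22 x [ 2. 11. 13.] y [29. 32. 42.] [61.5 63.5 65. ]
side 1 z -70 20 x [ 1.  9. 13.] y [29. 31. 37.] [38. 34. 38.]
side 1 z -60 24 x [ 1.  9. 13.] y [29. 31. 42.] [33. 34. 34.]
side 1 z -50 22 x [ 2. 10. 13.] y [28. 31. 41.] [42.  42.5 46. ]
side 1 z -40 19 x [-3.  7. 13.] y [29. 31. 38.] [53. 61. 63.]
side -1 z -100 2 x [12. 12. 12.] y [-34. -33. -33.] [64.5 56.  59. ]
side -1 z -80 13 x [-4.  8. 13.] y [-45. -43. -33.] [72. 74. 75.]
side -1 z -70 31 x [-5.  8. 13.] y [-46. -43. -34.] [70. 73. 74.]
side -1 z -60 28 x [-6.  6. 13.] y [-45. -43. -37.] [70.  71.5 73.5]
side -1 z -50 
[... 382 characters left out ...]
80 15 x [-9. -8.  2.] y [33. 37. 44.] [49. 53. 52.]
top 1 z -70 15 x [-10.  -8.   6.] y [33. 38. 44.] [54. 56. 56.]
top 1 z -60 17 x [-9. -8.  5.] y [33. 37. 44.] [52. 54. 54.]
top 1 z -50 11 x [-9. -9.  6.] y [33. 36. 43.] [53. 56. 55.]
top 1 z -40 2 x [-7. -5. -3.] y [34. 34. 34.] [50.  52.5 52. ]
top -1 z -90 4 x [-9. -9. -8.] y [-44. -39. -34.] [47. 50. 50.]
top -1 z -80 13 x [-9. -9. -7.] y [-44. -39. -34.] [50. 52. 51.]
top -1 z -70 12 x [-10.  -9.  -7.] y [-43. -38. -33.] [53.  56.5 55.5]
top -1 z -60 10 x [-9. -8. -8.] y [-44. -39. -34.] [54.5 58.  57.5]
top -1 z -50 10 x [-9. -8. -7.] y [-43. -37. -33.] [57.  60.5 60. ]
top -1 z -40 1 x [-8. -8. -8.] y [-36. -36. -36.] [54. 56. 56.]
```

Both cameras put the fingertips at tool z ≈ -39, so the true tip height is the reported height plus about 39 mm, with xy good. I'll descend by the difference in small steps and check again.

Request:
move_arm(
  commands=[0,0,10,0,0,0,10,0,0,0,10,0,0,0,8,0,0,0,0,0,0,0,0,0],
)

```text
time_s: 7.77
position: [548.4, 318.6, -4.5]
orientation: [-179.9, 0.1, 80.5]
wrist_force: [0.2, -0.1, 0.0]
width: 74.8
finger_force: 0.0
```

```bash
python3 z.py | grep -E "^\[|z -(50|40|30)"
```

```text
[548.4288069  318.60937405  -4.4856031 ] [-1.79866069e+02  8.33530869e-02  8.04887359e+01] 74.84806461230325 0.0 [ 0.18788052 -0.11213198  0.0476033 ] [ 2.23434551e+01  2.94345990e+01  8.69361910e+01 -1.28079244e-04
side 1 z -50 26 x [-5.  7. 14.] y [36. 38. 45.] [36.  36.5 44. ]
side 1 z -40 5 x [ 6.  9. 12.] y [37. 37. 45.] [49. 53. 50.]
side -1 z -50 20 x [-4.  8. 13.] y [-51. -50. -41.] [73.  76.  76.5]
side -1 z -40 1 x [13. 13. 13.] y [-45. -45. -45.] [78. 84. 84.]
top 1 z -50 11 x [-9. -8.  1.] y [39. 42. 47.] [61. 65. 64.]
top 1 z -40 1 x [7. 7. 7.] y [39. 39. 39.] [42. 45. 45.]
top -1 z -50 8 x [-9. -8. -6.] y [-47. -41. -37.] [57.  60.  59.5]
top -1 z -40 1 x [-6. -6. -6.] y [-38. -38. -38.] [51. 52. 51.]
```

Request:
move_arm(
  commands=[0,0,0,0,0,0,0,0,0,0,0,0,0,0,0,0,0,0,0,0,0,0,0,0,0,0,0,0,0,0,0,0,0,0,0,0],
  fingers=1,
)

```text
time_s: 8.62
position: [549.6, 319.1, -2.8]
orientation: [180.0, -0.0, 80.5]
wrist_force: [-0.5, -0.0, 0.7]
width: 33.7
finger_force: 30.0
```

Request:
move_arm(
  commands=[0,0,-8,0,0,0,-18,0,0,0,-26,0,0,0,-26,0,0,0,-26,0,0,0,-20,0,0,0,-8,0,0,0,0,0],
)

```text
time_s: 9.28
position: [551.4, 319.9, 132.3]
orientation: [179.7, -0.2, 80.5]
wrist_force: [0.2, -0.3, -1.3]
width: 34.1
finger_force: 30.0
```

```bash
python3 go.py 494.2 -316.4 130 92.1
```

```text
now 9.2833 [551.4 319.9 132.3] [ 1.7972e+02 -1.7000e-01  8.0490e+01] w 34.1 F [ 0.2 -0.3 -1.3] 29.996028542518616
shift [-6.37e+02  4.87e+01  6.00e-01] turn -0.203 if turned first [-633.8  -80.5    2.3]
```

Request:
move_arm(
  commands=[0,0,0,-0.1,0,0,0,-0.1,-15,-2,0,0,-25,-3,0,0,-32,-4,0,0,-32,-4,0,0,-32,-4,0,0,-32,-4,0,0,-32,-4,0,0,-32,-4,0,0,-32,-4,0,0,-32,-4,0,0],
)

```text
time_s: 10.28
position: [520.4, 19.8, 127.4]
orientation: [-179.8, 0.0, 91.8]
wrist_force: [0.1, 0.7, -1.3]
width: 34.0
finger_force: 30.0
```

Request:
move_arm(
  commands=[-32,-4,0,0,-32,-4,0,0,-32,-4,0,0,-32,-4,0,0,-32,-4,0,0,-32,-4,0,0,-32,-4,0,0,-32,-4,0,0,-30,-4,0,0,-20,-3,0,0,-11,-2,0,0,0,0,0,0],
)

```text
time_s: 11.28
position: [490.5, -298.2, 127.7]
orientation: [-179.9, -0.0, 91.7]
wrist_force: [-0.2, 0.2, -1.5]
width: 34.0
finger_force: 30.0
```

Request:
move_arm(
  commands=[0,0,0,0,0,0,0,0,0,0,0,0],
)

```text
time_s: 11.53
position: [492.4, -294.6, 128.7]
orientation: [-180.0, -0.1, 92.0]
wrist_force: [-0.1, -0.4, -0.9]
width: 33.6
finger_force: 30.0
```

```bash
python3 go.py 494.2 -316.4 -5 92.1
python3 - <<'E'
from h import *
c=imaging.camera("side"); a=cv2.resize(c["color"][60:220,230:400],None,fx=2.2,fy=2.2); caps(c,["bottle_square"],"side")
c2=imaging.camera("top"); b=cv2.resize(c2["color"][120:280,280:450],None,fx=2.2,fy=2.2); caps(c2,["bottle_square"],"top")
cv2.imwrite("pics/p5.png",np.hstack([a,b]))
E
python3 z.py | grep -E "z -(60|50|40|30|20|10) "
```

```text
now 11.5333 [ 492.4 -294.6  128.7] [-1.7997e+02 -5.0000e-02  9.2020e+01] w 33.6 F [-0.1 -0.4 -0.9] 29.996044635772705
shift [-22.    1.1 133.7] turn -0.001 if turned first [-21.9   1.  133.7]
side bottle_square 0.79 top [ 492.3 -291.6  219.5] size [20. 21.  7.] mean [ 491.2 -290.4  220.2] ztop 221 body None
side bottle_square 0.41 top [532.7 258.   68. ] size [35. 36.  6.] mean [532.8 258.4  68.2] ztop 70 body [520. 272.  42.]
top bottle_square 0.84 top [ 492.8 -296.   224.3] size [17. 23.  6.] mean [ 492.7 -294.6  224.8] ztop 226 body None
side 1 z -60 3 x [10. 12. 14.] y [27. 28. 29.] [107. 113. 118.]
side 1 z -50 3 x [ 9. 12. 13.] y [27. 27. 28.] [104. 115. 116.]
side 1 z -40 1 x [11. 11. 11.] y [27. 27. 27.] [118. 129. 129.]
side -1 z -60 8 x [-3.  9. 13.] y [-29. -28. -27.] [73.5 76.  76.5]
side -1 z -50 7 x [-4. 11. 13.] y [-29. -28. -25.] [82. 86. 89.]
side -1 z -40 2 x [ 0.  5. 11.] y [-27. -26. -26.] [104.  115.  118.5]
top 1 z -60 4 x [ 9. 10. 11.] y [26. 27. 28.] [74.  81.  80.5]
top 1 z -50 5 x [ 9. 10. 10.] y [25. 27. 29.] [80. 87. 88.]
top -1 z -60 5 x [ 9. 10. 11.] y [-28. -28. -26.] [ 94. 104. 104.]
top -1 z -50 2 x [ 9. 10. 10.] y [-28. -27. -26.] [88.  96.5 96. ]
```

View pics/p5.png

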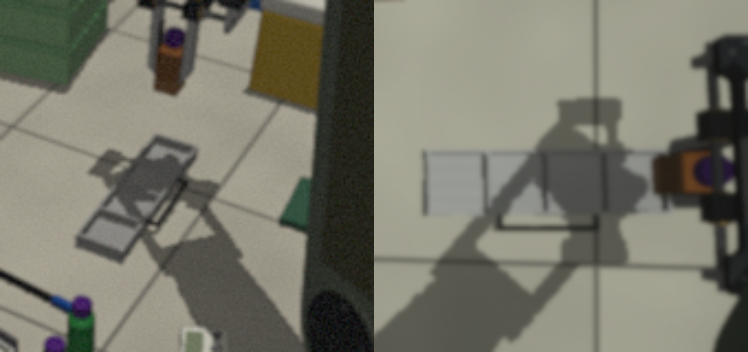

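Held upright: cap over bay area at (175,40) in the side crop; bottle is about 22 mm short of the bay, consistent with the pose reading.

Request:
move_arm(
  commands=[-11,1,0,0,-11,0,0,0,0,0,22,0,0,0,25,0,0,0,25,0,0,0,25,0,0,0,18,0,0,0,10,0,0,0,5,0,0,0,3,0,0,0,0,0,0,0,0,0],
)

```text
time_s: 12.83
position: [495.1, -319.2, -2.7]
orientation: [179.9, 0.1, 91.9]
wrist_force: [0.1, -0.7, -0.4]
width: 33.8
finger_force: 30.0
```

Request:
move_arm(
  commands=[0,0,1,0,0,0,0,0,0,0,0,0],
)

```text
time_s: 13.08
position: [494.7, -318.6, -4.1]
orientation: [179.9, 0.1, 92.0]
wrist_force: [-0.5, 0.4, 0.0]
width: 33.7
finger_force: 30.0
```

Request:
move_arm(
  commands=[0,0,1.5,0,0,0,0,0,0,0,0,0],
)

```text
time_s: 13.33
position: [494.7, -318.6, -5.9]
orientation: [179.9, 0.1, 92.0]
wrist_force: [-0.3, -1.0, 1.1]
width: 33.8
finger_force: 30.0
```

Request:
move_arm(
  commands=[0,0,0.5,0,0,0,0,0,0,0,0,0],
)

```text
time_s: 13.58
position: [494.8, -318.6, -5.9]
orientation: [179.9, 0.1, 91.9]
wrist_force: [-0.7, 0.8, 5.1]
width: 34.0
finger_force: 30.0
```

Request:
move_arm(
  commands=[0,0,0,0,0,0,0,0,0,0,0,0,0,0,0,0,0,0,0,0],
  fingers=0.25,
)

```text
time_s: 14.0
position: [493.9, -317.9, -7.4]
orientation: [-180.0, -0.0, 91.9]
wrist_force: [-0.1, -0.0, 0.4]
width: 63.7
finger_force: 0.0
```

Request:
move_arm(
  commands=[0,0,-5,0,0,0,-15,0,0,0,-25,0,0,0,-25,0,0,0,-25,0,0,0,-25,0,0,0,-15,0,0,0,0,0,0,0,0,0],
)

```text
time_s: 14.75
position: [494.8, -318.7, 129.1]
orientation: [179.9, 0.1, 91.9]
wrist_force: [-0.5, 0.6, -0.2]
width: 70.4
finger_force: 0.0
```

```bash
python3 go.py 533.6 256.5 130 80.5
python3 - <<'E'
from h import *
for n in("side","top"):
    c=imaging.camera(n);caps(c,["bottle_square","bottle_jar"],n)
E
```

```text
now 14.75 [ 494.8 -318.7  129.1] [1.7989e+02 1.0000e-01 9.1950e+01] w 70.4 F [-0.5  0.6 -0.2] 0.0
shift [573.5  58.4  -1.8] turn 0.2 if turned first [573.7 -56.6  -0.9]
side bottle_square 0.56 top [ 493.6 -314.1   84.3] size [18. 21.  9.] mean [ 493.1 -312.5   84.9] ztop 86 body [ 488. -302.   44.]
side bottle_jar 0.87 top [533.  258.2  68. ] size [36. 35.  5.] mean [533.  258.5  68.3] ztop 70 body [520. 272.  42.]
top bottle_square 0.69 top [ 495.2 -319.7   89.9] size [21. 21.  5.] mean [ 495.4 -319.4   90.1] ztop 91 body [ 495. -304.   43.]
top bottle_jar 0.71 top [534.6 253.1  72.7] size [34. 34.  4.] mean [534.4 253.   72.7] ztop 75 body [528. 236.  44.]
top bottle_jar 0.49 top [538.6 254.8  23.4] size [63. 62.  7.] mean [540.6 247.   24.6] ztop 25 body [555. 251.  26.]
```

Request:
move_arm(
  commands=[0,0,0,0.1,0,0,0,0.1,20,-2,0,0,32,-3.2,0,0,32,-3.2,0,0,32,-3.2,0,0,32,-3.2,0,0,32,-3.2,0,0,32,-3.2,0,0,32,-3.2,0,0,32,-3.2,0,0,32,-3.2,0,0],
)

```text
time_s: 16.05
position: [514.1, -7.7, 127.4]
orientation: [-179.9, -0.0, 80.5]
wrist_force: [1.2, -0.0, 0.2]
width: 70.5
finger_force: 0.0
```

Request:
move_arm(
  commands=[32,-3.2,0,0,32,-3.2,0,0,32,-3.2,0,0,32,-3.2,0,0,32,-3.2,0,0,32,-3.2,0,0,32,-3.2,0,0,25,-2,0,0,17,-1,0,0,0,0,0,0,0,0,0,0,0,0,0,0],
)

```text
time_s: 17.05
position: [533.1, 256.4, 127.3]
orientation: [-179.9, 0.1, 80.5]
wrist_force: [0.0, 0.1, -0.3]
width: 70.9
finger_force: 0.0
```

```bash
python3 go.py 533.8 256 -7 80.5
```

```text
now 17.05 [533.1 256.4 127.3] [-1.7993e+02  7.0000e-02  8.0480e+01] w 70.9 F [ 0.   0.1 -0.3] 0.0
shift [-1.000e-01  9.000e-01  1.343e+02] turn -0.0 if turned first [ -0.2   0.7 134.3]
```

Request:
move_arm(
  commands=[0,1,25,0,0,0,25,0,0,0,25,0,0,0,25,0,0,0,20,0,0,0,12,0,0,0,0,0],
)

```text
time_s: 17.63
position: [531.7, 254.8, -7.2]
orientation: [-179.7, 0.2, 80.4]
wrist_force: [-0.4, 0.7, -0.9]
width: 70.5
finger_force: 0.0
```

Request:
move_arm(
  commands=[0,0,0,0,0,0,0,0,0,0,0,0,0,0,0,0,0,0,0,0,0,0,0,0,0,0,0,0],
  fingers=1,
)

```text
time_s: 18.22
position: [535.7, 257.5, -2.5]
orientation: [179.9, -0.1, 80.5]
wrist_force: [-0.5, -1.4, 6.5]
width: 42.9
finger_force: 30.0
```

Request:
move_arm(
  commands=[0,0,-8,0,0,0,-18,0,0,0,-26,0,0,0,-26,0,0,0,-26,0,0,0,-20,0,0,0,-8,0,0,0,0,0,0,0,0,0],
)

```text
time_s: 18.97
position: [534.0, 256.9, 127.4]
orientation: [-180.0, 0.0, 80.5]
wrist_force: [-0.0, -0.1, -1.3]
width: 42.6
finger_force: 30.0
```

```bash
python3 go.py 492 -255.5 130 92.1
```

```text
now 18.9667 [534.  256.9 127.4] [-1.7995e+02  2.0000e-02  8.0490e+01] w 42.6 F [-0.  -0.1 -1.3] 29.998986572027206
shift [-512.3   43.2   -2.5] turn -0.203 if turned first [-510.5  -60.8   -2.6]
```

Request:
move_arm(
  commands=[0,0,0,-0.1,0,0,0,-0.1,-15,-2,0,0,-25,-3,0,0,-32,-3.8,0,0,-32,-3.8,0,0,-32,-3.8,0,0,-32,-3.8,0,0,-32,-3.8,0,0,-32,-3.8,0,0,-32,-3.8,0,0,-32,-3.8,0,0],
)

```text
time_s: 19.97
position: [506.8, -42.0, 126.2]
orientation: [-179.8, -0.0, 91.8]
wrist_force: [-0.3, 0.2, -1.1]
width: 42.6
finger_force: 30.0
```

Request:
move_arm(
  commands=[-32,-3.8,0,0,-32,-3.8,0,0,-32,-3.8,0,0,-32,-3.8,0,0,-32,-3.8,0,0,-30,-3.5,0,0,-16,-2,0,0,-8,-1,0,0,0,0,0,0,0,0,0,0,0,0,0,0],
)

```text
time_s: 20.88
position: [490.5, -253.3, 127.3]
orientation: [-179.9, -0.1, 92.0]
wrist_force: [-0.3, -0.0, -1.5]
width: 43.0
finger_force: 30.0
```

```bash
python3 go.py 492 -255.5 -7 92.1
python3 - <<'E'
from h import *
for n in("side","top"):
    c=imaging.camera(n);caps(c,["bottle_jar","bottle_square"],n)
E
```

```text
now 20.8833 [ 490.5 -253.3  127.3] [-1.7993e+02 -9.0000e-02  9.1960e+01] w 43.0 F [-0.3 -0.  -1.5] 29.99918282032013
shift [ -2.4   1.6 134.3] turn -0.002 if turned first [ -2.2   1.5 134.3]
side bottle_jar 0.82 top [ 490.4 -251.5  196.5] size [32. 36.  7.] mean [ 491.3 -249.3  197. ] ztop 199 body None
side bottle_square 0.54 top [ 490.6 -311.1   82.6] size [14. 16. 10.] mean [ 489.9 -309.8   83.4] ztop 84 body [ 489. -302.   42.]
top bottle_jar 0.83 top [ 491.3 -253.2  201.5] size [32. 33.  4.] mean [ 491.5 -250.2  203.3] ztop 203 body None
```

Request:
move_arm(
  commands=[-2,1,0,0,0,0,22,0,0,0,25,0,0,0,25,0,0,0,25,0,0,0,18,0,0,0,10,0,0,0,5,0,0,0,4,0,0,0,0,0,0,0,0,0],
)

```text
time_s: 22.1
position: [493.4, -257.6, -4.6]
orientation: [179.9, 0.1, 92.0]
wrist_force: [0.4, 0.7, -1.9]
width: 42.4
finger_force: 30.0
```

Request:
move_arm(
  commands=[0,0,1,0,0,0,0,0,0,0,0,0],
)

```text
time_s: 22.35
position: [493.5, -257.7, -5.5]
orientation: [179.9, 0.1, 91.9]
wrist_force: [0.8, -0.1, 3.6]
width: 42.6
finger_force: 30.0
```

Contact on the bay floor. Release and go for the dropper.

Request:
move_arm(
  commands=[0,0,0,0,0,0,0,0,0,0,0,0,0,0,0,0,0,0,0,0],
  fingers=0.25,
)

```text
time_s: 22.77
position: [491.8, -256.5, -7.3]
orientation: [-180.0, -0.0, 91.9]
wrist_force: [-0.2, -0.6, 0.3]
width: 69.7
finger_force: 0.0
```

Request:
move_arm(
  commands=[0,0,-5,0,0,0,-15,0,0,0,-25,0,0,0,-25,0,0,0,-25,0,0,0,-25,0,0,0,-15,0,0,0,0,0,0,0,0,0],
)

```text
time_s: 23.52
position: [492.7, -257.1, 129.0]
orientation: [179.9, 0.1, 91.9]
wrist_force: [0.5, -0.2, -0.6]
width: 70.4
finger_force: 0.0
```

```bash
python3 - <<'E'
from h import *
for n in("side","top"):
    c=imaging.camera(n);caps(c,["bottle_square","bottle_jar","bottle_dropper"],n)
E
python3 go.py 529.9 193.7 130 80.5
```

```text
side bottle_square 0.66 top [529.2 196.8  94.9] size [ 9.  9. 14.] mean [529.  197.   94.7] ztop 94 body [520. 206.  44.]
side bottle_square 0.52 top [ 493.2 -316.5   85.1] size [19. 24.  8.] mean [ 493.5 -314.6   85.7] ztop 87 body [ 482. -303.   48.]
side bottle_jar 0.78 top [ 492.5 -255.5   64. ] size [35. 36.  7.] mean [ 492.7 -254.7   64.3] ztop 67 body [ 486. -241.   42.]
side bottle_dropper 0.77 top [529.2 196.3  95.6] size [ 9.  9. 13.] mean [529.2 196.6  95.3] ztop 94 body [520. 206.  44.]
top bottle_square 0.6 top [ 497.1 -319.5   91. ] size [20.  5.  4.] mean [ 498.  -319.6   90.9] ztop 91 body [ 494. -304.   42.]
top bottle_jar 0.94 top [ 494.2 -259.9   68.6] size [34. 36.  4.] mean [ 493.9 -259.7   68.5] ztop 71 body [ 491. -242.   41.]
top bottle_jar 0.42 top [528.9 194.   22.4] size [63. 61.  7.] mean [527.6 193.1  23.3] ztop 24 body [510. 174.  26.]
now 23.9167 [ 491.6 -256.3  127. ] [-1.7992e+02 -7.0000e-02  9.1940e+01] w 70.8 F [ 0.6  0.6 -0.3] 0.0
shift [448.5  53.6  -2.5] turn 0.2 if turned first [450.2 -36.5  -3. ]
```

Request:
move_arm(
  commands=[0,0,0,0.1,0,0,0,0.1,20,-1.5,0,0,32,-2.6,0,0,32,-2.6,0,0,32,-2.6,0,0,32,-2.6,0,0,32,-2.6,0,0,32,-2.6,0,0,32,-2.6,0,0,32,-2.6,0,0,32,-2.6,0,0],
)

```text
time_s: 24.92
position: [518.2, 52.8, 127.8]
orientation: [-180.0, 0.0, 80.5]
wrist_force: [0.8, 0.7, 0.1]
width: 70.7
finger_force: 0.0
```

Request:
move_arm(
  commands=[32,-2.6,0,0,32,-2.6,0,0,32,-2.6,0,0,28,-2.3,0,0,18,-1.5,0,0,0,0,0,0,0,0,0,0,0,0,0,0],
)

```text
time_s: 25.58
position: [530.2, 192.4, 127.6]
orientation: [-180.0, 0.1, 80.5]
wrist_force: [0.5, -0.5, 0.7]
width: 70.3
finger_force: 0.0
```

```bash
python3 go.py 529.9 193.7 -9 80.5
```

```text
now 25.5833 [530.2 192.4 127.6] [-1.7996e+02  5.0000e-02  8.0480e+01] w 70.3 F [ 0.5 -0.5  0.7] 0.0
shift [  1.3  -0.4 136.6] turn -0.0 if turned first [  1.2  -0.5 136.6]
```

Request:
move_arm(
  commands=[1,0,25,0,0,0,25,0,0,0,25,0,0,0,25,0,0,0,20,0,0,0,16,0,0,0,0,0],
)

```text
time_s: 26.17
position: [526.9, 191.6, -11.9]
orientation: [-179.6, 0.2, 80.4]
wrist_force: [-1.7, 0.2, -0.0]
width: 70.1
finger_force: 0.0
```

Request:
move_arm(
  commands=[0,0,0,0,0,0,0,0,0,0,0,0,0,0,0,0,0,0,0,0,0,0,0,0,0,0,0,0],
  fingers=1,
)

```text
time_s: 26.75
position: [531.3, 194.3, -7.1]
orientation: [179.9, -0.0, 80.5]
wrist_force: [0.1, -0.2, 1.8]
width: 33.4
finger_force: 30.0
```

Request:
move_arm(
  commands=[0,0,0,0],
)

```text
time_s: 26.83
position: [531.4, 194.3, -7.1]
orientation: [179.9, -0.0, 80.5]
wrist_force: [0.1, 0.2, 3.0]
width: 33.5
finger_force: 30.0
```

Request:
move_arm(
  commands=[0,0,-8,0,0,0,-18,0,0,0,-26,0,0,0,-26,0,0,0,-26,0,0,0,-20,0,0,0,-8,0,0,0,0,0,0,0,0,0],
)

```text
time_s: 27.58
position: [530.1, 194.1, 123.5]
orientation: [-180.0, 0.0, 80.5]
wrist_force: [-0.4, 0.1, -1.6]
width: 33.5
finger_force: 30.0
```

```bash
python3 go.py 490 -194 130 92.1
```

```text
now 27.5833 [530.1 194.1 123.5] [-1.7996e+02  1.0000e-02  8.0490e+01] w 33.5 F [-0.4  0.1 -1.6] 29.999704957008362
shift [-389.4   24.5   -6.4] turn -0.203 if turned first [-386.4  -54.3   -6.5]
```

Request:
move_arm(
  commands=[0,0,0,-0.1,0,0,0,-0.1,-15,-2,0,0,-25,-3.5,0,0,-32,-4.5,0,0,-32,-4.5,0,0,-32,-4.5,0,0,-32,-4.5,0,0,-32,-4.5,0,0,-32,-4.5,0,0,-32,-4.5,0,0,-32,-4.5,0,0],
)

```text
time_s: 28.58
position: [496.9, -103.8, 121.4]
orientation: [-179.7, -0.1, 91.9]
wrist_force: [0.4, -0.7, -1.1]
width: 33.9
finger_force: 30.0
```

Request:
move_arm(
  commands=[-32,-4.5,0,0,-30,-4,0,0,-18,-2.5,0,0,-10,-1.5,0,0,0,0,0,0,0,0,0,0,0,0,0,0],
)

```text
time_s: 29.17
position: [489.3, -191.9, 123.1]
orientation: [-179.9, -0.1, 92.0]
wrist_force: [0.2, 1.6, -1.7]
width: 33.5
finger_force: 30.0
```

```bash
python3 go.py 490 -194 -11 92.1
python3 - <<'E'
from h import *
for n in("side","top"):
    c=imaging.camera(n);caps(c,["bottle_dropper"],n)
E
```

```text
now 29.1667 [ 489.3 -191.9  123.1] [-1.7992e+02 -1.0000e-01  9.2000e+01] w 33.5 F [ 0.2  1.6 -1.7] 29.99956727027893
shift [ -2.4   0.8 134.1] turn -0.002 if turned first [ -2.1   0.6 134.1]
side bottle_dropper 0.78 top [ 488.  -188.7  223.3] size [ 9.  8. 13.] mean [ 487.9 -188.4  222.9] ztop 221 body None
top bottle_dropper 0.67 top [ 488.9 -190.6  221. ] size [14.  4. 12.] mean [ 489.  -190.3  220.9] ztop 220 body None
```

Request:
move_arm(
  commands=[-2,1,0,0,0,0,22,0,0,0,25,0,0,0,25,0,0,0,25,0,0,0,18,0,0,0,10,0,0,0,5,0,0,0,4,0,0,0,0,0,0,0,0,0],
)

```text
time_s: 30.28
position: [492.0, -196.0, -8.8]
orientation: [179.9, 0.1, 92.0]
wrist_force: [0.1, -1.1, -0.3]
width: 33.2
finger_force: 30.0
```

Request:
move_arm(
  commands=[0,0,1,0,0,0,0,0,0,0,0,0],
)

```text
time_s: 30.53
position: [491.5, -195.8, -10.2]
orientation: [179.9, 0.0, 91.9]
wrist_force: [0.3, 1.2, 0.8]
width: 33.6
finger_force: 30.0
```

Request:
move_arm(
  commands=[0,0,0.5,0,0,0,0,0,0,0,0,0],
)

```text
time_s: 30.78
position: [491.6, -195.9, -10.2]
orientation: [179.9, 0.0, 92.0]
wrist_force: [-0.8, 0.6, 5.4]
width: 33.7
finger_force: 30.0
```

Request:
move_arm(
  commands=[0,0,0,0,0,0,0,0,0,0,0,0,0,0,0,0,0,0,0,0],
  fingers=0.25,
)

```text
time_s: 31.2
position: [490.7, -195.4, -11.6]
orientation: [-180.0, -0.0, 91.9]
wrist_force: [-0.6, 0.1, -0.4]
width: 63.7
finger_force: 0.0
```

Request:
move_arm(
  commands=[0,0,-5,0,0,0,-15,0,0,0,-25,0,0,0,-25,0,0,0,-25,0,0,0,-25,0,0,0,-20,0,0,0,0,0,0,0,0,0],
)

```text
time_s: 31.95
position: [491.8, -196.0, 129.9]
orientation: [179.8, 0.1, 92.0]
wrist_force: [-0.1, 0.5, -0.1]
width: 70.6
finger_force: 0.0
```

```bash
python3 - <<'E'
from h import *
for n in("side","top"):
    c=imaging.camera(n);caps(c,["bottle_dropper","bottle_tall"],n)
E
python3 go.py 517.8 134.5 130 80.5
```

```text
side bottle_dropper 0.79 top [ 491.4 -191.2   90.7] size [10. 10. 15.] mean [ 490.5 -191.6   89.5] ztop 88 body [ 485. -183.   44.]
side bottle_tall 0.95 top [413.8 141.5  95.9] size [16. 18.  8.] mean [413.9 142.   96.6] ztop 98 body [407. 152.  42.]
side bottle_tall 0.87 top [418.8  74.1  94.9] size [19. 20.  8.] mean [418.7  75.   95.8] ztop 97 body [413.  86.  43.]
side bottle_tall 0.57 top [515.6 138.5 104.6] size [17. 16.  8.] mean [515.7 138.8 105.7] ztop 107 body [508. 148.  43.]
top bottle_dropper 0.75 top [ 491.5 -196.6   99.6] size [8. 7. 8.] mean [ 491.7 -196.2  100.6] ztop 101 body [ 489. -183.   47.]
top bottle_tall 0.81 top [416.6 135.4 101.2] size [17. 17.  5.] mean [416.9 135.4 101.2] ztop 103 body [421. 123.  46.]
top bottle_tall 0.77 top [518.8 132.4 110.2] size [17. 17.  4.] mean [518.6 132.3 110.2] ztop 112 body [512. 120.  43.]
top bottle_tall 0.69 top [519.  132.9  23.1] size [63. 62.  8.] mean [519.8 132.6  24.8] ztop 25 body [525. 121.  26.]
now 32.25 [ 489.7 -194.8  126.8] [-1.7984e+02 -1.0000e-01  9.1950e+01] w 70.7 F [ 0.9 -0.5 -0.3] 0.0
shift [328.2  39.2  -2.7] turn 0.2 if turned first [329.4 -26.7  -3.2]
```

Request:
move_arm(
  commands=[0,0,0,0.1,0,0,0,0.1,20,-1.6,0,0,32,-2.6,0,0,32,-2.6,0,0,32,-2.6,0,0,32,-2.6,0,0,32,-2.6,0,0,32,-2.6,0,0,32,-2.6,0,0,32,-2.6,0,0,30,-2.5,0,0],
)

```text
time_s: 33.25
position: [516.2, 112.3, 127.6]
orientation: [-179.9, 0.0, 80.5]
wrist_force: [0.0, -0.5, 0.0]
width: 70.2
finger_force: 0.0
```

Request:
move_arm(
  commands=[18,-1.5,0,0,6,-0.5,0,0,0,0,0,0,0,0,0,0,0,0,0,0],
)

```text
time_s: 33.67
position: [518.7, 133.2, 128.2]
orientation: [-180.0, 0.0, 80.4]
wrist_force: [-0.4, -0.6, 0.3]
width: 70.4
finger_force: 0.0
```

```bash
python3 go.py 517.5 135 -3 80.5
```

```text
now 33.6667 [518.7 133.2 128.2] [-1.7996e+02  4.0000e-02  8.0420e+01] w 70.4 F [-0.4 -0.6  0.3] 0.0
shift [  1.6  -1.3 131.2] turn -0.001 if turned first [  1.5  -1.4 131.2]
```

Request:
move_arm(
  commands=[1,-1,25,0,0,0,25,0,0,0,25,0,0,0,25,0,0,0,18,0,0,0,12,0,0,0,0,0],
)

```text
time_s: 34.25
position: [515.3, 134.1, -4.3]
orientation: [-179.7, 0.1, 80.4]
wrist_force: [-1.2, -0.7, 1.0]
width: 71.0
finger_force: 0.0
```

Request:
move_arm(
  commands=[0,0,0,0,0,0,0,0,0,0,0,0,0,0,0,0,0,0,0,0,0,0,0,0,0,0,0,0,0,0,0,0],
  fingers=1,
)

```text
time_s: 34.92
position: [518.6, 135.7, -0.8]
orientation: [179.9, -0.0, 80.5]
wrist_force: [-0.2, -0.2, 1.9]
width: 31.4
finger_force: 30.0
```

Request:
move_arm(
  commands=[0,0,-8,0,0,0,-18,0,0,0,-26,0,0,0,-26,0,0,0,-26,0,0,0,-20,0,0,0,-8,0,0,0,0,0,0,0,0,0],
)

```text
time_s: 35.67
position: [517.5, 135.6, 130.0]
orientation: [-180.0, 0.0, 80.5]
wrist_force: [-0.5, 0.4, -1.1]
width: 31.2
finger_force: 30.0
```

```bash
python3 go.py 487.5 -132 130 92.1
```

```text
now 35.6667 [517.5 135.6 130. ] [-1.7996e+02  1.0000e-02  8.0490e+01] w 31.2 F [-0.5  0.4 -1.1] 29.997958838939667
shift [-268.9   14.6    0. ] turn -0.203 if turned first [-266.3  -39.8    0. ]
```

Request:
move_arm(
  commands=[0,0,0,-0.1,0,0,0,-0.1,-15,-2.2,0,0,-25,-3.8,0,0,-32,-4.8,0,0,-32,-4.8,0,0,-32,-4.8,0,0,-32,-4.8,0,0,-32,-4.8,0,0,-30,-4.5,0,0,-22,-3.3,0,0,-14,-2,0,0],
)

```text
time_s: 36.67
position: [485.0, -133.3, 128.0]
orientation: [-179.7, -0.1, 91.8]
wrist_force: [1.2, 0.2, -1.5]
width: 31.4
finger_force: 30.0
```

Request:
move_arm(
  commands=[0,0,0,0,0,0,0,0,0,0,0,0],
)

```text
time_s: 36.92
position: [486.2, -130.4, 129.0]
orientation: [-179.8, -0.1, 92.0]
wrist_force: [0.0, 0.7, -2.5]
width: 31.6
finger_force: 30.0
```

```bash
python3 go.py 487.5 -132 -5 92.1
python3 - <<'E'
from h import *
for n in("side","top"):
    c=imaging.camera(n);caps(c,["bottle_tall"],n)
E
```

```text
now 36.9167 [ 486.2 -130.4  129. ] [-1.7985e+02 -1.2000e-01  9.1950e+01] w 31.6 F [ 0.   0.7 -2.5] 29.998033940792084
shift [ -1.9   1.6 134. ] turn -0.003 if turned first [ -1.7   1.2 134. ]
side bottle_tall 0.8 top [413.1 206.3  96.1] size [17. 16.  7.] mean [413.2 206.5  96.8] ztop 98 body [408. 216.  43.]
side bottle_tall 0.75 top [413.7 141.4  95.2] size [18. 18.  8.] mean [414.1 142.1  96.1] ztop 97 body [408. 152.  41.]
side bottle_tall 0.62 top [419.   74.7  95.1] size [18. 18.  7.] mean [418.6  75.8  96.1] ztop 97 body [412.  86.  44.]
top bottle_tall 0.8 top [416.4 200.  100.9] size [18. 19.  6.] mean [416.5 199.8 101.3] ztop 103 body [419. 187.  46.]
top bottle_tall 0.74 top [416.8 136.1 101.6] size [17. 18.  4.] mean [416.8 136.  101.5] ztop 103 body [420. 123.  47.]
top bottle_tall 0.73 top [420.   69.8 101.5] size [18. 18.  4.] mean [420.5  70.2 101.5] ztop 103 body [428.  57.  51.]
```

Request:
move_arm(
  commands=[-1,1,0,0,0,0,22,0,0,0,25,0,0,0,25,0,0,0,25,0,0,0,18,0,0,0,10,0,0,0,5,0,0,0,4,0,0,0,0,0,0,0,0,0],
)

```text
time_s: 38.03
position: [489.5, -133.0, -2.3]
orientation: [179.9, 0.1, 92.0]
wrist_force: [0.7, 0.6, -1.1]
width: 31.8
finger_force: 30.0
```

Request:
move_arm(
  commands=[0,0,1,0,0,0,0,0,0,0,0,0],
)

```text
time_s: 38.28
position: [488.9, -132.8, -3.8]
orientation: [179.9, 0.0, 91.9]
wrist_force: [-0.5, -0.3, 0.6]
width: 32.1
finger_force: 30.0
```

Request:
move_arm(
  commands=[0,0,0.5,0,0,0,0,0,0,0,0,0],
)

```text
time_s: 38.53
position: [488.9, -132.8, -3.8]
orientation: [180.0, 0.0, 92.0]
wrist_force: [-1.6, 0.2, 5.1]
width: 31.6
finger_force: 30.0
```

Request:
move_arm(
  commands=[0,0,0,0,0,0,0,0,0,0,0,0,0,0,0,0,0,0,0,0],
  fingers=0.25,
)

```text
time_s: 38.95
position: [488.2, -132.5, -5.1]
orientation: [-180.0, -0.0, 91.9]
wrist_force: [-0.3, -0.5, -0.7]
width: 61.5
finger_force: 0.0
```

Request:
move_arm(
  commands=[0,0,-5,0,0,0,-15,0,0,0,-25,0,0,0,-25,0,0,0,-25,0,0,0,-25,0,0,0,-20,0,0,0,-30,0,0,0,-30,0],
)

```text
time_s: 39.7
position: [487.5, -132.1, 196.0]
orientation: [-179.9, -0.0, 91.9]
wrist_force: [-0.3, -0.5, 0.1]
width: 70.2
finger_force: 0.0
```

Request:
move_arm(
  commands=[25,0,0,0,30,0,0,0,30,0,0,0,30,0,0,0,20,0,0,0,0,0,0,0,0,0,0,0,0,0,0,0],
)

```text
time_s: 40.37
position: [483.9, 1.7, 195.2]
orientation: [180.0, 0.0, 92.0]
wrist_force: [-0.2, -0.2, 0.2]
width: 70.6
finger_force: 0.0
```

Run:
```python
from h import *
out=[]
for n,(r,cc) in(("side",(60,230)),("top",(120,280))):
    c=imaging.camera(n);caps(c,["bottle_tall","bottle_square","bottle_dropper","bottle_jar"],n)
    out.append(cv2.resize(c["color"][r:r+160,cc:cc+170],None,fx=2.3,fy=2.3))
cv2.imwrite("pics/end.png",np.hstack(out))
```

```text
side bottle_tall 0.93 top [414.4 205.2  95.7] size [18. 19.  7.] mean [414.2 205.4  96.8] ztop 98 body [407. 216.  43.]
side bottle_tall 0.71 top [418.5  74.4  95.2] size [18. 20.  7.] mean [418.7  75.2  96.1] ztop 97 body [412.  86.  44.]
side bottle_tall 0.68 top [414.  140.8  96.1] size [18. 18.  7.] mean [414.1 141.8  96.8] ztop 98 body [408. 152.  44.]
side bottle_square 0.65 top [ 493.2 -315.6   85.5] size [22. 22.  7.] mean [ 493.2 -314.1   85.5] ztop 87 body [ 483. -304.   46.]
side bottle_dropper 0.79 top [ 491.3 -191.    91.9] size [ 9.  6. 13.] mean [ 490.8 -191.6   91.5] ztop 90 body [ 482. -183.   47.]
side bottle_jar 0.51 top [ 491.7 -255.6   63.8] size [33. 35.  7.] mean [ 492.2 -253.7   64.1] ztop 66 body [ 483. -241.   44.]
side bottle_jar 0.26 top [ 480.6 -219.2   17. ] size [ 75. 245.   7.] mean [ 468.2 -191.    17.1] ztop 20 body None
top bottle_tall 0.71 top [420.   69.8 101.2] size [18. 18.  3.] mean [420.6  70.2 101.2] ztop 103 body [429.  57.  51.]
top bottle_tall 0.68 top [548.2 316.   22. ] size [64. 61.  7.] mean [546.4 315.4  22.6] ztop 24 body [541. 295.  26.]
top bottle_square 0.87 top [ 495.2 -319.3   90.2] size [20. 22.  5.] mean [ 495.4 -319.    90.4] ztop 92 body [ 495. -304.   43.]
top bottle_jar 0.7 top [ 494.4 -260.    68.4] size [34. 36.  5.] mean [ 493.9 -259.9   68.6] ztop 70 body [ 491. -242.   42.]
top bottle_jar 0.29 top [ 495.4 -319.5   90.2] size [20. 22.  5.] mean [ 495.5 -319.3   90.3] ztop 92 body [ 494. -304.   43.]
```

View pics/end.png

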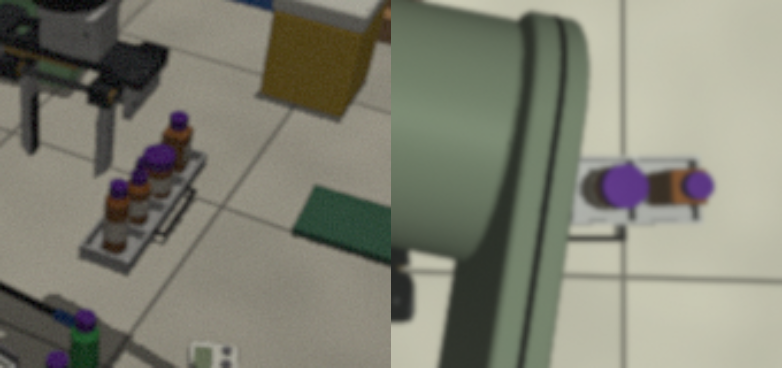

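The side crop shows all four bottles upright in their bays: tall (117,215), dropper (138,195), jar (160,170) and square (178,140). The arm is clear of them, so I'm handing in.

```bash
python3 -c "
from plant import env; print(env.close_job())"
```

```text
the job is handed in; nothing more can be done
None
```

The job is handed in at about 41 s of robot time: all four bottles stand upright in the tray in reverse order, let go; the hand-in returned no verdict, and the reported tool height read about 39 mm low, which I corrected from the cameras after first closing on the square bottle's cap.

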